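Put the paste brush away in the craft drawer

ROBOT

A 7-joint arm with a two-finger parallel gripper is mounted at the origin on the work surface. World frame = base frame: x ahead of the robot, y to its left, z up, the work surface at z = 0. Lengths are in mm, angles in rad, forces in N, time in s.
With the tool pointing down it reaches from about 400 to 875 mm from the base axis. Payload 4.4 kg.
Tool frame: the origin (TCP) lies on the centre line of the jaws, within the pads' length; the fingertips stand 14 mm ahead of it and the grasp point (between the pads) lies 5 mm behind it (tips_ahead is the distance from the TCP to the fingertips, in mm); z points along the fingers, y is the line along which they close (so a half turn about z gives the same grasp; the last joint's range is limited). The gripper opens to 85 mm and grips with 20 to 120 N. Pads are 22 mm wide; open, the fingers measure 114 mm over their backs; the gripper's body (76 mm by 85 mm) begins 54 mm behind the grasp point. The pads swing forward as they close: fully open they stand 13 mm farther back than shut.
Start: joints at [-1.328, 0.628, 0.038, 1.517, -0.027, 0.996, -0.02], TCP at [197.522, 619.276, 245.313] pointing down, gripper open.
Joint ranges: [-3.06, 3.06], [-0.37, 2.12], [-1.25, 1.32], [0.18, 2.47], [-1.1, 4.24], [0.23, 1.98], [-2.94, 2.94]. Speed limits (rad/s): [2.57, 2.57, 3.14, 3.14, 3.14, 3.14, 3.14].

INTERFACE

Orientations are given as [roll, pitch, yaw] about the fixed x, y, z axes, in that order (R = Rz(yaw) Ry(pitch) Rx(roll)).
In Python, from cell import * gives the robot as it stands.
- The arm moves only by the tool move_arm, never from a script. Its argument "rows" is text: rows parted by semicolons, each of 7 numbers parted by spaces: the shift along the tool's x, y, z scaled (see below), then the turn, a rotation vector about the tool's x, y, z scaled (see below), then the closure, from -1 (fully open) to 1 (shut). A call has 1 to 12 rows; each row is the pose to reach, as a shift and turn from the pose commanded when the call began, along the tool's axes at that moment; what a row does not reach only later rows make up. The controller multiplies each number of a shift by 0.3 m and each number of a turn by pi/2 rad. A row lasts 1/12 s, in which the tool goes at most 41.7 mm and 7.16 degrees, less where a joint would pass 70% of its speed; a pose out of reach is approached as far as the arm can. A call with a number of a shift or a turn outside -1 to 1 is refused whole. A call with a gripper value outside its range is refused whole. The fingers move at their own pace and stop on an object; the grip force is fixed at half the most. Time passes only in rows, so rows that repeat a pose let the fingers close. It gives the time, the measured TCP pose, the force, the opening and the grip force at its end, in the units of the state.
- read_state(): the state, without advancing time (a new reading comes with each control period).
- get_image(name): name is "side" or "top"; returns a dict with "img" (400x640x3 uint8, red, green, blue), "vfov" (degrees; the focal length in pixels is half the picture's height over the tangent of half this angle, whatever the lens; pixels are square), "cx", "cy" (the principal point, pixels), "extrinsics" (4x4, takes a point from camera to world coordinates). Camera axes: x right, y up, looking along -z (the intrinsics and any distortion apply to the point x, -y, -z); pixel columns grow to the right and rows downward; lengths in mm; the calibration is good to about 2 mm. A picture is of the moment at which its call begins. There is no depth.
- finish_job(): hands the job in; it is judged then, once.
The state is a dict: "clock": time; "qpos": joint angles; "qd": joint speeds; "tau": joint torques, N m; "eef_pos": TCP position; "tool_rot": TCP orientation; "force": force on the tool from outside, world axes, zero at the start; "torque": the same for the moment, N m; "width": finger opening in mm; "gripper_force": force on a finger pad.
Only numpy, scipy, OpenCV 4.12 (cv2) and the standard library are available. Lean on these libraries where they do the work, as an engineer would, in place of code of your own. Each camera call takes 0.05 s, during which the arm holds its last target. There are 200 camera calls.

TASK

First pull the drawer with the green front and steel bar handle all the way out to its stop. Then take the red-handled paste brush out of the wooden stand and lay it down flat on the cork mat without dropping it, let go of it there, then take it up again and lay it flat in the white-walled compartment of the drawer with its bristle head in the wide end, resting right down on the drawer floor. Leave the drawer fully open, the brush released, and the other things on the table as they are.

Things in the scene. Friction and masses are not known exactly. Their poses are not given: they have to be found in the camera images.
- drawer (a joint): Sliding drawer of the low wooden unit: opening in m, 0 = shut, 0.150 = its end stop (it starts shut or up to 12 mm ajar). It opens along minus x of unit, needs about 4 N plus a little more with speed, and stays where it is left.
- unit: Low wooden drawer unit fixed to the table, 200 deep (x) x 260 wide (y) x 78 high mm. Origin: centre of the carcass underside; x from front to back, y to the left seen from the robot, z up. Its green drawer front is 12 thick, 260 wide, top 75 above the table, and shuts against the carcass. Drawer inside: 226 wide, 174 deep, sides 30 above its floor; a loose ruler lies at the rear.
- drawer_grip (a point): Middle of the steel bar handle; moves with the drawer, axes as unit. The bar runs along y, 100 mm long, about 10 mm thick, its centre line 35 mm in front of the green panel and 52 mm above the table; it can be pinched from above, one finger between bar and panel.
- compartment (a point): Centre of the brush compartment, on the drawer floor (22 mm above the table), 62 mm behind the panel's back face; moves with the drawer, axes as unit. It runs along y between end walls at y = -81 and +81 mm; white walls 8 high, 6 thick; no walls from y = -35 to +35 mm: finger room. A 10 mm high divider is 64 mm behind. A well laid brush has brush_mid 6 mm above this point.
- pocket (a point): Middle of the wide end of the compartment (robot's left), on the drawer floor, 58 mm towards plus y from compartment; same axes. This pocket for the bristle head is 44 mm wide, walls from y = +35 to +81 mm of the compartment; the other end (y = -81 to -35 mm) is a channel 28 mm wide for the handle, too narrow for the head. A well laid brush has its tip 17 mm beyond this point.
- brush: Flat paste brush, red handle, 150 mm long, 12 thick, 40 to 85 g. Origin: centre of the handle's butt end; z runs along it to the bristles, y across its width, x through its thickness. Handle z = 0 to 95 mm, 20 wide; steel ferrule to 115 and stiff dark bristles to 150 mm, both 36 wide. Centre of mass 83 mm from the butt. It starts upright, bristles up, in one slot of the stand.
- brush_mid (a point): Centre of the red brush, on its axis 75 mm from the butt. Same axes as brush.
- brush_tip (a point): End of the bristles of the red brush, on its axis 150 mm from the butt. Same axes as brush.
- mat: Cork mat fixed on the table, 200 (x) x 150 (y) x 4 mm thick, origin at the centre of its underside, z up.
- stand: Fixed wooden brush stand 130 (x) x 70 (y) x 55 high mm, origin at the centre of its underside. Two slots at x = -35 and +35 mm, 14 (x) x 22 (y) mm and 45 deep, so that a standing brush has its butt 10 mm above the table, its tip at 160 mm and its width along the stand's y; it must be raised 45 mm to come free.
- other_brush: The same brush with a blue handle, standing in the other slot; leave it there. Same origin and axes as brush.
- pencil_cup: Loose cardboard cup full of pencils, 74 mm across, about 190 mm high with the pencils; origin at its underside. Leave it.
- sharpener: Loose small blue sharpener 38 x 28 x 28 mm, origin at its underside. Leave it.
- eraser: Loose white and blue eraser 45 x 22 x 13 mm, origin at its underside. Leave it.
- glue_stick: Loose yellow glue stick standing upright, 31 mm across, 98 mm high, origin at its underside. Leave it.

How it is judged (in metres and radians):
On the way, in this order (a step that is already met when the one before it is completed fails the run):
1. the drawer is pulled out to its stop (at least 140 mm) while the brush still stands in the stand (value of joint drawer above 0.14 m and distance of brush from where it was at the start of the episode below 0.02 m), for 0.2 s.
2. the red brush lies flat and at rest on the cork mat, let go (angle between brush's own z axis and vertical between 1.45 and 1.69 rad and angle between the x axis of brush and the z axis of mat, either way round below 0.15 rad and contact force between the fingers and brush below 0.1 N and linear speed of brush below 0.03 m/s and x of brush_mid in the frame of mat between -0.1 and 0.1 m and y of brush_mid in the frame of mat between -0.075 and 0.075 m and height (world z) of brush_mid below 0.018 m), for 0.3 s.
At the end, for the whole second after the job is handed in: Drawer open 135 mm or more; red brush lying flat in the compartment, centre within 9 mm across and 12 mm along, centre under 9.5 mm and ends under 10.5 mm above the floor, within 0.12 rad, bristles at the wide (plus y) end, at rest, released (value of joint drawer above 0.135 m and angle between brush's own z axis and vertical between 1.45 and 1.69 rad and angle between the x axis of brush and the z axis of unit, either way round below 0.12 rad and angle between the z axis of brush and the y axis of unit, either way round below 0.12 rad and contact force between the fingers and brush below 0.1 N and linear speed of brush below 0.03 m/s and x of brush_mid in the frame of compartment between -0.009 and 0.009 m and y of brush_mid in the frame of compartment between -0.012 and 0.012 m and z of brush_mid in the frame of compartment below 0.0095 m and z of each of brush_tip, brush in the frame of compartment below 0.0105 m and y of brush_tip in the frame of compartment above 0.06 m); the robot touches nothing.
It fails at once if the red brush is dropped (falls faster than 1.2 m/s untouched) (contact force between the fingers and brush below 0.05 N and linear speed of brush above 1.2 m/s).
It fails at once if the blue brush is moved by more than 30 mm or tilted out of its slot (distance of other_brush from where it was at the start of the episode above 0.03 m or angle between other_brush's own z axis and vertical above 0.35 rad).
It fails at once if the pencil cup or the glue stick is tipped over (angle between any of pencil_cup, glue_stick's own z axis and vertical above 0.5 rad).
It fails at once if the pencil cup, glue stick, sharpener or eraser is moved by more than 40 mm (distance of any of pencil_cup, glue_stick, sharpener, eraser from where it was at the start of the episode above 0.04 m).
It also fails if it takes over 72 s, if anything falls off the work surface, if the arm or the gripper's body presses on something with over 40 N, if the wrist force passes 120 N, or if a joint passes its speed limit or range.

## Working session

There is one attempt and no reset: what is moved stays moved. The work goes in short steps, Python scripts to look and compute and a tool call to move; the robot and the scene stay as the last step left them, time stands still between calls to the robot, and variables do not carry over. Pictures are saved under pics/ and viewed, at most 13 in all, crops included, and the job is handed in when it is done.

Besides the shell and the picture viewer there is one more tool, called after "Call:" as a command line: name --argument value ..., lists and objects as JSON in quotes. move_arm: Moves the arm, as the interface text tells. Its arguments: {"type":"object","properties":{"rows":{"type":"string"}},"required":["rows"]}

```bash
mkdir -p pics; ls
cat > h.py <<'E'
from cell import *
import numpy as np, cv2
from scipy.spatial.transform import Rotation as R
def cam(n,save=None):
    c=get_image(n)
    if save: cv2.imwrite('pics/'+save,c['img'][:,:,::-1])
    return c
E
python3 - <<'E'
from h import *
s=read_state(); print(s)
for n in('top','side'):
    c=cam(n,n+'1.png'); print({k:v for k,v in c.items() if k!='img'})
E
```

```text
pics
{'clock': 0.0, 'qpos': array([-1.32780807,  0.62933518,  0.03846152,  1.51839367, -0.02698934,
        0.9962952 , -0.01997987]), 'qd': array([-4.03649587e-04,  6.23306436e-04, -9.27698004e-04, -4.64541039e-04,
        1.07618784e-03,  1.45632152e-03,  5.70445664e-05]), 'tau': array([-9.20332859e-04, -5.63391709e+01,  1.22570280e+00, -1.93454736e+01,
        1.09355879e-02,  1.04818345e-02,  1.65523420e-05]), 'eef_pos': array([197.33870819, 618.67953845, 244.38831813]), 'tool_rot': array([-3.13968037e+00,  4.56498647e-05,  2.83281397e+00]), 'force': array([ 1.18561357,  0.58740629, -0.08485563]), 'torque': array([ 0.03298038, -0.00150726, -0.02703686]), 'gripper_force': 0.0, 'width': 85.51790686584654}
{'vfov': 44.044837150046476, 'cx': 325.1054086478257, 'cy': 199.8298144042076, 'extrinsics': array([[-1.52459800e-02,  9.95905400e-01, -8.91066423e-02,
         5.06694291e+02],
       [-9.99812395e-01, -1.41194137e-02,  1.32596103e-02,
         9.65198521e+01],
       [ 1.19471839e-02,  8.92920811e-02,  9.95933828e-01,
         1.32694475e+03],
       [ 0.00000000e+00,  0.00000000e+00,  0.00000000e+00,
         1.00000000e+00]])}
{'vfov': 45.016852739721806, 'cx': 321.71033619985525, 'cy': 198.10549562929478, 'extrinsics': array([[-8.99524310e-01,  2.98804160e-01, -3.18703765e-01,
         3.24679334e+02],
       [-4.36795267e-01, -6.01579809e-01,  6.68813597e-01,
         7.32900127e+02],
       [ 8.11853499e-03,  7.40822385e-01,  6.71651906e-01,
         7.58594118e+02],
       [ 0.00000000e+00,  0.00000000e+00,  0.00000000e+00,
         1.00000000e+00]])}
```

View pics/top1.png

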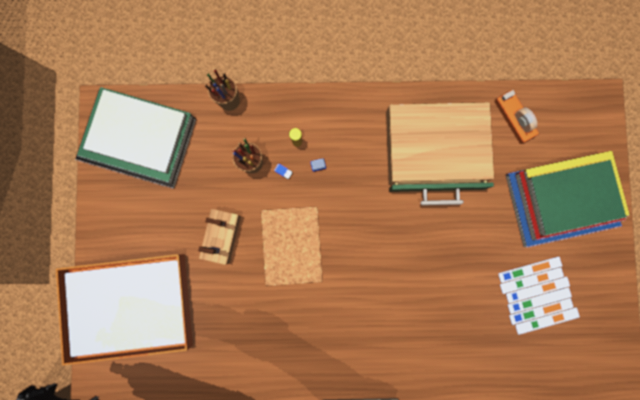

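View pics/side1.png

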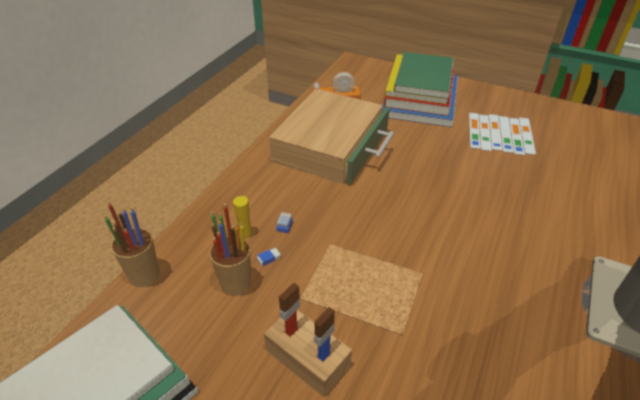

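The top view shows the unit at (441,145) with its bar at (441,203), the mat at (291,246) and the stand at (220,237). The far (+x) brush in the stand, at (221,221) in the top view and (290,310) in the side view, is the red one.

```bash
cat >> h.py <<'E'
def ray(c,u,v):
    f=200/np.tan(np.radians(c['vfov'])/2); E=c['extrinsics']
    d=E[:3,:3]@np.array([(u-c['cx'])/f,-(v-c['cy'])/f,-1]); return E[:3,3],d
def onz(c,u,v,z):
    o,d=ray(c,u,v); return (o+d*(z-o[2])/d[2]).round(1)
def tri(c1,p1,c2,p2):
    o1,d1=ray(c1,*p1);o2,d2=ray(c2,*p2)
    t=np.linalg.lstsq(np.c_[d1,-d2],o2-o1,rcond=None)[0]
    a,b=o1+d1*t[0],o2+d2*t[1]; return ((a+b)/2).round(1),np.linalg.norm(a-b).round(1)
def proj(c,P):
    f=200/np.tan(np.radians(c['vfov'])/2); E=c['extrinsics']
    q=E[:3,:3].T@(np.array(P,float)-E[:3,3]); return (c['cx']+f*q[0]/-q[2],c['cy']-f*q[1]/-q[2])
def blobs(mask,box,amin=8):
    x0,y0,x1,y1=box; m=np.zeros(mask.shape,np.uint8); m[y0:y1,x0:x1]=mask[y0:y1,x0:x1]
    cs=cv2.findContours(m,cv2.RETR_EXTERNAL,cv2.CHAIN_APPROX_NONE)[0]
    return sorted([k for k in cs if cv2.contourArea(k)>=amin],key=cv2.contourArea,reverse=True)
E
python3 - <<'E'
from h import *
t=cam('top');s=cam('side')
ht=cv2.cvtColor(t['img'],cv2.COLOR_RGB2HSV).astype(int);hs=cv2.cvtColor(s['img'],cv2.COLOR_RGB2HSV).astype(int)
for n,p in dict(table=(350,250),mat=(291,246),stand=(218,237),carc=(440,145),bar=(441,203),panel=(441,187)).items(): print(n,ht[p[1],p[0]])
def rep(n,m,box,c,z,k=1):
    for b in blobs(m,box)[:k]:
        r=cv2.minAreaRect(b.astype(np.float32)); print(n,r,'\n  c',onz(c,*r[0],z),'corners',[list(onz(c,*p,z)[:2]) for p in cv2.boxPoints(r)])
rep('bar',(ht[...,1]<70)&(ht[...,2]>90),(410,196,475,212),t,52,2)
rep('panel',(abs(ht[...,0]-75)<18)&(ht[...,1]>80),(380,175,500,195),t,75)
rep('mat',(ht[...,2]>175),(240,195,340,300),t,4)
rep('stand',(ht[...,2]>160),(190,195,245,275),t,55,2)
rep('red side',((hs[...,0]<8)|(hs[...,0]>172))&(hs[...,1]>150),(270,300,310,345),s,80)
rep('blue side',(abs(hs[...,0]-112)<12)&(hs[...,1]>120),(300,330,340,370),s,80)
big=np.hstack([cv2.resize(t['img'][195:275,185:265],(400,400),interpolation=2),cv2.resize(s['img'][275:375,260:360],(400,400),interpolation=2)])
cv2.imwrite('pics/c1.png',big[...,::-1])
E
```

```text
table [ 12 156 176]
mat [ 15 126 222]
stand [ 17 110 222]
carc [ 18 108 225]
bar [ 13  25 186]
panel [ 66  85 111]
bar ((441.5, 200.0), (8.0, 41.0), 90.0) 
  c [ 616.  -222.6   52. ] corners [[np.float64(627.2), np.float64(-169.6)], [np.float64(625.7), np.float64(-276.4)], [np.float64(604.9), np.float64(-275.6)], [np.float64(606.4), np.float64(-168.9)]]
panel ((441.9995422363281, 185.96824645996094), (3.396397590637207, 98.05113983154297), 89.09062194824219) 
  c [ 650.  -219.5   75. ] corners [[np.float64(654.1), np.float64(-94.0)], [np.float64(654.7), np.float64(-345.5)], [np.float64(645.9), np.float64(-345.2)], [np.float64(645.4), np.float64(-93.9)]]
mat ((289.5, 242.5), (98.99998474121094, 94.99998474121094), 0.0) 
  c [512.3 175.5   4. ] corners [[np.float64(389.5), np.float64(307.0)], [np.float64(641.3), np.float64(307.1)], [np.float64(637.6), np.float64(41.3)], [np.float64(385.2), np.float64(45.8)]]
stand ((217.0, 234.5), (79.0, 54.0), 90.0) 
  c [535.3 357.7  55. ] corners [[np.float64(637.9), np.float64(427.5)], [np.float64(636.0), np.float64(288.6)], [np.float64(434.0), np.float64(288.8)], [np.float64(436.2), np.float64(425.7)]]
red side ((291.0, 323.0), (10.0, 22.0), 0.0) 
  c [559.3 351.6  80. ] corners [[np.float64(556.7), np.float64(373.0)], [np.float64(576.8), np.float64(336.7)], [np.float64(561.9), np.float64(329.4)], [np.float64(542.3), np.float64(366.0)]]
blue side ((323.5, 349.5), (19.0, 9.0), 90.0) 
  c [491.1 371.3  80. ] corners [[np.float64(504.7), np.float64(359.5)], [np.float64(491.9), np.float64(353.2)], [np.float64(477.9), np.float64(382.7)], [np.float64(490.3), np.float64(388.8)]]
```

View pics/c1.png

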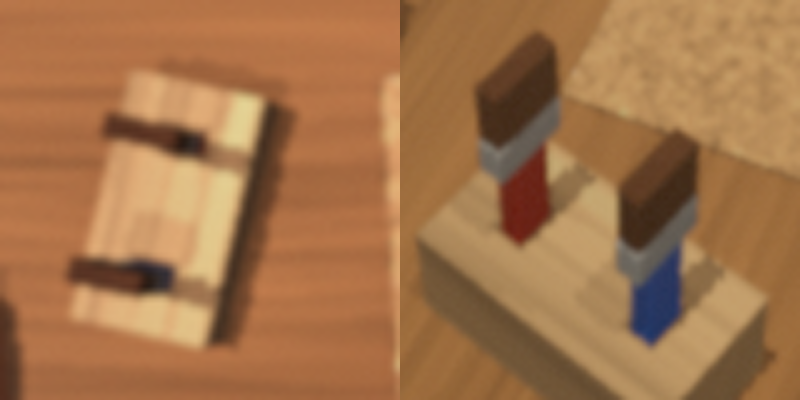

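The crop shows the stand's corners at (132,70), (267,95), (210,347) and (70,318), and the red brush entering the stand at about (525,222) on the right half. These convert to image pixels as follows.

Run:
```python
from h import *
t=cam('top');s=cam('side')
P=np.array([onz(t,185+u/5,195+v/5,55) for u,v in [(132,70),(267,95),(210,347),(70,318)]]);print(P[:,:2],P.mean(0))
ax=(P[0]+P[1]-P[2]-P[3])[:2];ay=(P[0]+P[3]-P[1]-P[2])[:2]
print('len',np.hypot(*ax)/2,np.hypot(*ay)/2,'yaw',np.arctan2(ax[1],ax[0]),np.arctan2(-ay[0],ay[1]))
u=ax/np.hypot(*ax);print('slots',P.mean(0)[:2]+35*u,P.mean(0)[:2]-35*u)
sp=lambda u,v:(260+(u-400)/4,275+v/4)
print('red base side',onz(s,*sp(525,222),55),'blue',onz(s,*sp(656,325),55))
T=[(211.4,209),(238.4,214),(227,264.4),(199,258.6)]
S=[onz(s,*sp(*q),55) for q in [(555,145),(767,298),(418,235)]];print('stand corners side',S)
# brush top: tip centre in both views
print('tip',tri(t,(185+127/5,195+127/5),s,sp(518,62)))
# mat corners by otsu
g=t['img'][195:300,240:340].astype(int);h=cv2.cvtColor(t['img'],cv2.COLOR_RGB2HSV)
m=cv2.medianBlur(((h[...,0]>=14)&(h[...,2]>170)).astype(np.uint8)*255,5)
b=blobs(m,(250,195,340,300),500)[0];r=cv2.minAreaRect(b);C=[onz(t,*p,4)[:2] for p in cv2.boxPoints(r)];print('mat',r,onz(t,*r[0],4),C)
# bar column/row profile
sat=h[...,1].astype(int)
for v in range(186,210):print(v,h[v,441],h[v,432],[u for u in range(410,475) if sat[v,u]<80][:1],[u for u in range(410,475) if sat[v,u]<80][-1:])
```

```text
[[601.  372.3]
 [587.1 303. ]
 [458.9 332. ]
 [474.7 403.2]] [530.425 352.625  55.   ]
len 130.72706299768228 71.80240246676988 yaw -0.2311563687792109 -0.2083211016202065
slots [564.49407413 344.60638491] [496.35592587 360.64361509]
red base side [560.6 350.1  55. ] blue [491.3 368.3  55. ]
stand corners side [array([567.2, 311.1,  55. ]), array([456.3, 337.9,  55. ]), array([597.3, 375.1,  55. ])]
tip (array([563.2, 349.9, 162.7]), np.float64(6.5))
mat ((290.9911804199219, 245.86729431152344), (75.83165740966797, 56.80722427368164), 86.18592071533203) [503.3 171.6   4. ] [array([600.4, 253.3]), array([608.4, 101.4]), array([407.3,  90.8]), array([399.9, 240.7])]
186 [ 68  90 125] [ 68  90 130] [] []
187 [ 67  87 109] [ 68  90 119] [456] [473]
188 [63 77 80] [64 80 89] [422] [474]
189 [41 69 52] [45 74 55] [410] [460]
190 [ 18 119  62] [ 17 114  58] [422] [459]
191 [ 13 149  89] [ 13 145  88] [423] [459]
192 [ 12 156 124] [ 12 155 123] [423] [459]
193 [ 12 156 159] [ 12 157 159] [423] [459]
194 [ 12 154 175] [ 12 154 177] [423] [459]
195 [ 12 154 177] [ 13 155 178] [423] [459]
196 [ 12 154 174] [ 12 156 175] [423] [459]
197 [ 12 156 168] [ 12 157 169] [423] [459]
198 [ 12 155 163] [ 12 158 163] [423] [459]
199 [ 11 124 162] [ 12 140 159] [423] [459]
200 [ 12  60 175] [ 11  80 163] [423] [462]
201 [ 16  25 195] [ 14  31 189] [421] [462]
202 [ 16  19 204] [ 16  18 207] [421] [462]
203 [ 15  25 186] [ 15  21 193] [421] [461]
204 [ 12  51 144] [ 14  44 150] [421] [459]
205 [ 11 118 115] [ 11 106 116] [] []
206 [ 11 158 110] [ 11 153 110] [] []
207 [ 12 158 124] [ 12 160 123] [] []
208 [ 12 156 152] [ 12 156 154] [] []
209 [ 12 157 171] [ 12 156 172] [] []
```

```bash
cat >> h.py <<'E'
import json
def rel(pos=None,rot=None):
    """shift and turn numbers from the measured pose to pos, rot (Rotation)"""
    s=read_state(); M=R.from_euler('xyz',s['tool_rot'])
    with open('log.jsonl','a') as f: f.write(json.dumps([list(s['qpos']),list(s['eef_pos']),list(s['tool_rot'])])+'\n')
    p=s['eef_pos'] if pos is None else np.array(pos)
    w=np.zeros(3) if rot is None else (M.inv()*rot).as_rotvec()
    return np.r_[M.inv().apply(p-s['eef_pos'])/300,w/(np.pi/2)].round(4)
def down(yaw): return R.from_euler('xyz',[np.pi,0,yaw])
E
python3 - <<'E'
from h import *
t=cam('top');s=cam('side')
B=onz(t,441.5,202.2,52);print(B,proj(s,B))
h=cv2.cvtColor(s['img'],cv2.COLOR_RGB2HSV).astype(int)
b=blobs((h[...,1]<60)&(h[...,2]>150),(360,120,400,160));print([cv2.minAreaRect(k) for k in b])
print([onz(s,u,v,52) for u,v in [(391,133),(377,152)]])
print('down90',rel([450,300,200],down(np.pi/2)))
print('B',rel([B[0],B[1],150],down(np.pi/2)))
E
```

```text
[ 610.3 -222.4   52. ] (np.float64(383.6613270716277), np.float64(143.38218944334656))
[((379.4043273925781, 140.75991821289062), (13.639107704162598, 28.359731674194336), 32.735225677490234)]
[array([ 609.4, -273.5,   52. ]), array([ 612.3, -181.4,   52. ])]
down90 [-1.1251e+00 -7.5780e-01  1.5090e-01 -1.0000e-04  1.0000e-04  8.0340e-01]
B [-2.1635e+00 -2.2542e+00  3.1790e-01 -1.0000e-04  1.0000e-04  8.0340e-01]
```

Call:
move_arm --rows "-0.87 -0.9 0.1 0 0 0.8034 0.35;-0.87 -0.9 0.1 0 0 0.8034 0.35;-0.87 -0.9 0.1 0 0 0.8034 0.35;-0.87 -0.9 0.1 0 0 0.8034 0.35;-0.87 -0.9 0.1 0 0 0.8034 0.35;-0.87 -0.9 0.1 0 0 0.8034 0.35;-0.87 -0.9 0.1 0 0 0.8034 0.35;-0.87 -0.9 0.1 0 0 0.8034 0.35;-0.87 -0.9 0.1 0 0 0.8034 0.35;-0.87 -0.9 0.1 0 0 0.8034 0.35;-0.87 -0.9 0.1 0 0 0.8034 0.35;-0.87 -0.9 0.1 0 0 0.8034 0.35"

```text
clock: 1.4
eef_pos: [364.2, 283.2, 215.5]
tool_rot: [3.141, -0.001, 1.573]
force: [0.0, 0.9, 0.5]
width: 27.8
gripper_force: 0.0
```

Run:
```python
from h import *
print(rel([610,-222.5,120],down(np.pi/2)),read_state()['width'],read_state()['qpos'].round(2))
```

```text
[-1.6875e+00  8.1570e-01  3.1720e-01  1.0000e-04 -4.0000e-04  1.3000e-03] 27.816584948455258 [-1.    0.43  0.39  2.07 -0.25  0.69 -0.44]
```

Call:
move_arm --rows "-0.95 0.6 0.1 0 0 0 0.35;-0.95 0.6 0.1 0 0 0 0.35;-0.95 0.6 0.1 0 0 0 0.35;-0.95 0.6 0.1 0 0 0 0.35;-0.95 0.6 0.1 0 0 0 0.35;-0.95 0.6 0.1 0 0 0 0.35;-0.95 0.6 0.1 0 0 0 0.35;-0.95 0.6 0.1 0 0 0 0.35"

```text
clock: 2.07
eef_pos: [542.8, 2.8, 185.5]
tool_rot: [3.141, -0.002, 1.578]
force: [1.2, 0.3, 0.9]
width: 27.6
gripper_force: 0.0
```

Call:
move_arm --rows "-0.7375 0.2157 0.217 0 0 0 0.35;-0.7375 0.2157 0.217 0 0 0 0.35;-0.7375 0.2157 0.217 0 0 0 0.35;-0.7375 0.2157 0.217 0 0 0 0.35;-0.7375 0.2157 0.217 0 0 0 0.35;-0.7375 0.2157 0.217 0 0 0 0.35;-0.7375 0.2157 0.217 0 0 0 0.35;-0.7375 0.2157 0.217 0 0 0 0.35"

```text
clock: 2.73
eef_pos: [606.5, -219.5, 119.5]
tool_rot: [-3.141, -0.001, 1.573]
force: [-0.4, 0.5, -0.8]
width: 27.5
gripper_force: 0.0
```

Run:
```python
from h import *
print(rel([610,-222.5,46],down(np.pi/2)),read_state()['qpos'].round(2))
```

```text
[-0.01    0.0117  0.2451 -0.0005 -0.0004  0.0011] [ 0.14  0.79  0.27  1.64 -0.28  0.75  0.55]
```

Call:
move_arm --rows "-0.01 0.0117 0.12 0 0 0 0.35;-0.01 0.0117 0.19 0 0 0 0.35;-0.01 0.0117 0.245 0 0 0 0.35;-0.01 0.0117 0.245 0 0 0 0.35;-0.01 0.0117 0.245 0 0 0 0.35;-0.01 0.0117 0.245 0 0 0 1;-0.01 0.0117 0.245 0 0 0 1;-0.01 0.0117 0.245 0 0 0 1;-0.01 0.0117 0.245 0 0 0 1"

```text
clock: 3.48
eef_pos: [610.6, -219.1, 47.5]
tool_rot: [3.141, -0.003, 1.574]
force: [1.5, 7.0, 4.6]
width: 9.0
gripper_force: 58.6
```

Call:
move_arm --rows "0 -0.05 0 0 0 0 1;0 -0.1 0 0 0 0 1;0 -0.16 0 0 0 0 1;0 -0.22 0 0 0 0 1;0 -0.28 0 0 0 0 1;0 -0.34 0 0 0 0 1;0 -0.39 0 0 0 0 1;0 -0.43 0 0 0 0 1;0 -0.45 0 0 0 0 1;0 -0.46 0 0 0 0 1;0 -0.46 0 0 0 0 1"

```text
clock: 4.4
eef_pos: [471.9, -220.3, 47.5]
tool_rot: [3.141, -0.002, 1.573]
force: [0.7, 4.8, 4.6]
width: 8.9
gripper_force: 60.7
```

Call:
move_arm --rows "0 -0.01 0 0 0 0 1;0 -0.015 0 0 0 0 1;0 -0.015 0 0 0 0 1"

```text
clock: 4.65
eef_pos: [468.5, -220.3, 47.4]
tool_rot: [3.14, -0.002, 1.574]
force: [2.7, 5.5, 4.4]
width: 8.4
gripper_force: 60.5
```

Call:
move_arm --rows "0 -0.01 0 0 0 0 1;0 -0.02 0 0 0 0 1;0 -0.02 0 0 0 0 1"

```text
clock: 4.9
eef_pos: [465.8, -220.4, 47.5]
tool_rot: [3.134, -0.0, 1.575]
force: [9.2, 5.7, -3.4]
width: 8.8
gripper_force: 59.9
```

Call:
move_arm --rows "0 -0.01 0 0 0 0 1;0 -0.02 0 0 0 0 1;0 -0.02 0 0 0 0 1"

```text
clock: 5.15
eef_pos: [465.8, -220.4, 47.6]
tool_rot: [3.125, 0.002, 1.577]
force: [20.7, 6.6, -13.1]
width: 8.7
gripper_force: 59.1
```

Call:
move_arm --rows "0 0.02 0 0 0 0 1;0 0.028 0 0 0 0 1;0 0.028 0 0 0 0 0.35;0 0.028 0 0 0 0 0.35;0 0.028 0 0 0 0 0.35;0 0.028 0 0 0 0 0.35;0 0.028 -0.12 0 0 0 0.35;0 0.028 -0.25 0 0 0 0.35;0 0.028 -0.38 0 0 0 0.35;0 0.028 -0.5 0 0 0 0.35;0 0.028 -0.5 0 0 0 0.35"

```text
clock: 6.07
eef_pos: [466.4, -224.9, 203.4]
tool_rot: [3.131, 0.005, 1.569]
force: [1.4, -0.6, -1.2]
width: 27.8
gripper_force: 0.0
```

Run:
```python
from h import *
print(rel([400,200,250],down(1.2)),read_state()['qpos'].round(2))
for l in open('log.jsonl'): print(np.round(sum(json.loads(l),[]),3))
```

```text
[ 1.4151 -0.2217 -0.1649  0.0072  0.0019  0.2351] [ 0.18  0.51  0.31  1.95 -0.23  0.71  0.63]
[-1.32800e+00  6.29000e-01  3.90000e-02  1.51700e+00 -2.70000e-02
  9.96000e-01 -2.00000e-02  1.97546e+02  6.19194e+02  2.45189e+02
 -3.14100e+00  0.00000e+00  2.83300e+00]
[-1.32800e+00  6.29000e-01  3.90000e-02  1.51700e+00 -2.70000e-02
  9.96000e-01 -2.00000e-02  1.97546e+02  6.19194e+02  2.45189e+02
 -3.14100e+00  0.00000e+00  2.83300e+00]
[-1.00300e+00  4.32000e-01  3.91000e-01  2.06700e+00 -2.55000e-01
  6.88000e-01 -4.44000e-01  3.64205e+02  2.83167e+02  2.15477e+02
  3.14100e+00 -1.00000e-03  1.57300e+00]
[ 1.43000e-01  7.86000e-01  2.75000e-01  1.64300e+00 -2.85000e-01
  7.53000e-01  5.52000e-01  6.06538e+02 -2.19542e+02  1.19537e+02
 -3.14100e+00 -1.00000e-03  1.57300e+00]
[ 1.82000e-01  5.10000e-01  3.10000e-01  1.94600e+00 -2.31000e-01
  7.08000e-01  6.28000e-01  4.66410e+02 -2.24876e+02  2.03357e+02
  3.13100e+00  5.00000e-03  1.56900e+00]
```

```bash
cat > fk.py <<'E'
from h import *
import itertools
from scipy.optimize import least_squares
def fk(q,P,S):
    hs,L1,a,a2,L2,b,L3,o1,o7=P
    A=R.identity();p=np.zeros(3)
    def go(ax,ang,t):
        nonlocal A,p
        A=A*R.from_euler(ax,ang); p=p+A.apply(t)
    go('z',S[0]*q[0]+o1,[0,0,hs]); go('y',q[1],[0,0,0]); go('z',S[1]*q[2],[a,0,L1])
    go('y',q[3],[a2,0,0]); go('z',S[2]*q[4],[0,0,L2]); go('y',q[5],[b,0,0]); go('z',S[3]*q[6]+o7,[0,0,L3])
    return p,A
def load():
    D=[json.loads(l) for l in open('log.jsonl')]
    return [(np.array(a),np.array(b),R.from_euler('xyz',c)) for a,b,c in D]
def res(P,S,D):
    r=[]
    for q,p,A in D:
        pp,AA=fk(q,P,S); r+=list((pp-p)/1.0)+list((AA.inv()*A).as_rotvec()*300)
    r+=list((np.array(P)[[2,3,5]]-0)*.003)
    return np.array(r)
if __name__=='__main__':
    D=load()[1:];out=[]
    for S in itertools.product([-1],[1,-1],[1,-1],[1,-1]):
      for o7 in (0,1.57,3.14,-1.57):
        f=least_squares(res,[350,430,0,0,430,0,300,0,o7],args=(S,D)); out.append((f.cost,S,f.x.round(4)))
    out.sort(key=lambda z:z[0])
    for o in out[:4]:print(o)
    json.dump([list(map(float,out[0][2])),out[0][1]],open('fk.json','w'))
E
python3 fk.py
```

```text
(np.float64(15.499055118611077), (-1, -1, -1, -1), array([ 3.064715e+02,  5.509876e+02, -6.738200e+00,  3.922200e+00,
        3.683073e+02, -2.486190e+01,  3.079772e+02, -4.240000e-02,
        1.528400e+00]))
(np.float64(15.499055118651764), (-1, -1, -1, -1), array([ 3.064707e+02,  5.509876e+02, -6.738200e+00,  3.922100e+00,
        3.683073e+02, -2.486180e+01,  3.079765e+02, -4.240000e-02,
        1.528400e+00]))
(np.float64(15.499055118672564), (-1, -1, -1, -1), array([ 3.064701e+02,  5.509876e+02, -6.738100e+00,  3.922100e+00,
        3.683073e+02, -2.486180e+01,  3.079758e+02, -4.240000e-02,
        1.528400e+00]))
(np.float64(15.499055118716383), (-1, -1, -1, -1), array([ 3.064703e+02,  5.509876e+02, -6.738100e+00,  3.922100e+00,
        3.683073e+02, -2.486180e+01,  3.079760e+02, -4.240000e-02,
        1.528400e+00]))
```

```bash
cat >> fk.py <<'E'
LO=np.array([-3.06,-.37,-1.25,.18,-1.1,.23,-2.94]);HI=np.array([3.06,2.12,1.32,2.47,4.24,1.98,2.94])
def ik(pos,rot,n=12,seed=0,q0=None):
    P,S=json.load(open('fk.json')); rng=np.random.default_rng(seed);sol=[]
    def f(q):
        p,A=fk(q,P,S); return np.r_[(p-pos)/10,(A.inv()*rot).as_rotvec()*5]
    for i in range(n):
        x0=rng.uniform(LO,HI) if (q0 is None or i) else np.clip(q0,LO+.01,HI-.01)
        r=least_squares(f,x0,bounds=(LO+.03,HI-.03),max_nfev=60)
        if r.cost<.02: sol.append(r.x.round(2))
    return sol
def tool(zdir,ydir):
    z=np.array(zdir)/np.linalg.norm(zdir); y=np.array(ydir)-np.dot(ydir,z)*z; y/=np.linalg.norm(y)
    return R.from_matrix(np.c_[np.cross(y,z),y,z])
E
cat > a.py <<'E'
from fk import *
sx=np.array([np.cos(-.22),np.sin(-.22),0]);sy=np.array([-sx[1],sx[0],0]);g=np.array([562.5,347,88])
for side in(-1,1):
  for T in(35,45,55,65):
    T=np.radians(T);z=np.cos(T)*side*sx-np.sin(T)*np.array([0,0,1])
    for f in(1,-1):
      s=ik(g+5*z,tool(z,f*sy),8)
      print(side,round(np.degrees(T)),f,len(s),[list(map(float,k)) for k in s[:2]])
E
python3 a.py
```

```text
Traceback (most recent call last):
  File "a.py", line 7, in <module>
    s=ik(g+5*z,tool(z,f*sy),8)
  File "fk.py", line 37, in ik
    r=least_squares(f,x0,bounds=(LO+.03,HI-.03),max_nfev=60)
ValueError: Initial guess is outside of provided bounds
```

```bash
sed -i 's/rng.uniform(LO,HI)/rng.uniform(LO+.1,HI-.1)/' fk.py; time python3 a.py
```

```text
-1 35 1 5 [[-0.48, 1.29, 0.29, 0.83, -0.68, 1.95, 1.14], [-0.26, 1.3, -0.38, 0.84, -0.2, 1.81, 0.86]]
-1 35 -1 4 [[-0.38, 1.28, -0.01, 0.83, -0.47, 1.87, -2.12], [-0.35, 1.28, -0.11, 0.83, -0.4, 1.85, -2.16]]
-1 45 1 2 [[-0.39, 1.17, -0.05, 0.99, -0.37, 1.65, 1.02], [-0.26, 1.2, -0.39, 0.99, -0.12, 1.61, 0.85]]
-1 45 -1 4 [[-0.38, 1.17, -0.08, 0.99, -0.35, 1.65, -2.14], [-0.47, 1.18, 0.15, 0.99, -0.51, 1.7, -2.03]]
-1 55 1 3 [[-0.29, 1.1, -0.36, 1.14, -0.06, 1.41, 0.84], [-0.44, 1.08, -0.0, 1.14, -0.34, 1.45, 1.04]]
-1 55 -1 4 [[-0.54, 1.09, 0.22, 1.14, -0.5, 1.5, -1.99], [-0.49, 1.08, 0.11, 1.14, -0.42, 1.47, -2.04]]
-1 65 1 5 [[-0.81, 1.1, 0.74, 1.27, -0.83, 1.48, 1.39], [-0.35, 1.01, -0.27, 1.29, -0.06, 1.2, 0.85]]
-1 65 -1 5 [[-0.61, 1.01, 0.28, 1.28, -0.49, 1.3, -1.97], [-0.49, 0.99, 0.03, 1.29, -0.3, 1.23, -2.11]]
1 35 1 6 [[-0.32, 1.24, -1.05, 2.01, 2.07, 1.74, -1.0], [-1.32, 1.05, 0.67, 1.97, 2.0, 0.35, -1.68]]
1 35 -1 2 [[-0.81, 0.94, -0.16, 2.0, 1.9, 0.99, 1.83], [-1.21, 0.99, 0.48, 1.98, 1.93, 0.51, 1.6]]
1 45 1 5 [[-0.96, 0.87, 0.19, 1.95, 1.77, 0.53, -1.2], [-1.08, 0.9, 0.37, 1.95, 1.78, 0.39, -1.26]]
1 45 -1 2 [[-0.58, 0.91, -0.42, 1.96, 1.81, 0.97, 2.07], [-1.17, 0.93, 0.52, 1.94, 1.8, 0.28, 1.82]]
1 55 1 4 [[-0.18, 1.15, -1.12, 1.91, 1.8, 1.39, -0.75], [-0.83, 0.83, 0.09, 1.91, 1.49, 0.43, -0.83]]
1 55 -1 2 [[-0.52, 0.87, -0.43, 1.91, 1.63, 0.79, 2.3], [-0.98, 0.85, 0.32, 1.91, 1.38, 0.26, 2.36]]
1 65 1 6 [[-0.75, 0.81, 0.05, 1.85, 1.0, 0.36, -0.29], [-1.17, 0.93, 0.68, 1.86, -0.72, 0.26, 1.23]]
1 65 -1 8 [[-0.36, 0.89, -0.61, 1.84, 1.42, 0.8, 2.58], [-0.94, 0.84, 0.33, 1.85, 0.4, 0.26, -2.91]]
real	0m6.932s
user	0m7.379s
sys	0m0.065s
```

Run:
```python
from h import *
t=cam('top');s=cam('side','s2.png')
# side: cup base bottom approx (236,285) ; top view cup centre (249,155) 
print('cup base',onz(s,235,285,5),'cup bottom tri', onz(t,248,155,95),onz(t,248,157,130))
print('glue',onz(t,295,134,98))
a=t['img'][100:300,180:345];b=s['img'][190:390,180:345]
cv2.imwrite('pics/c2.png',np.hstack([cv2.resize(k,None,fx=2.4,fy=2.4,interpolation=2) for k in(a,b)])[...,::-1])
```

```text
cup base [723.2 282.5   5. ] cup bottom tri [733.  272.5  95. ] [721.6 267.5 130. ]
glue [784.5 153.6  98. ]
```

View pics/c2.png

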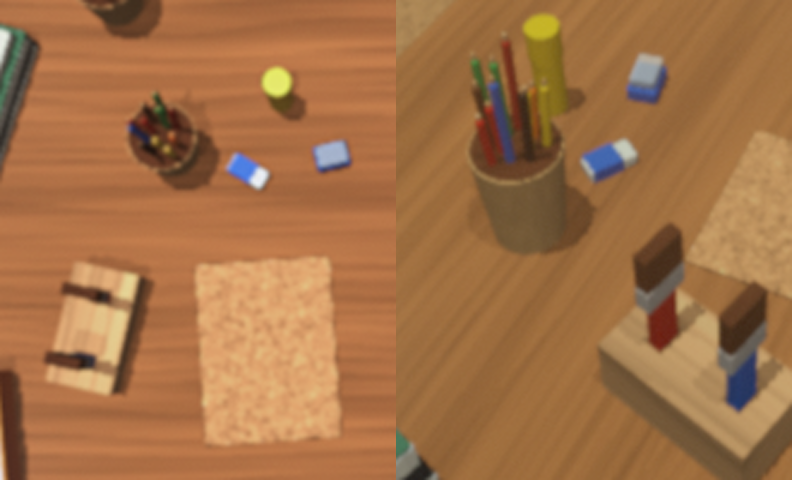

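```bash
cat > p.py <<'E'
from fk import *
sx=np.array([np.cos(-.22),np.sin(-.22),0]);sy=np.array([-sx[1],sx[0],0]);Z=np.array([0,0,1.])
T=np.radians(50);zp=-np.cos(T)*sx-np.sin(T)*Z
RP=tool(zp,sy);g=np.array([562.5,347.5,123]);GP=g-3*zp
T2=np.radians(41.5);mx=np.array([np.cos(.05),np.sin(.05),0]);my=np.array([-mx[1],mx[0],0])
zl=-np.cos(T2)*mx-np.sin(T2)*Z; RL=tool(zl,-my)
E
python3 - <<'E'
from p import *
q=read_state()['qpos']
for n,pos,rot in[('W1',[520,80,330],RP),('W2',GP-90*zp+[0,0,90],RP),('pre',GP-90*zp,RP),('G',GP,RP),('lift',GP+[-10,-40,90],RP),('spin',[540,172,180],RL),('lay',[541,172,26],RL)]:
    s=ik(np.array(pos),rot,6,q0=q); print(n,np.round(pos,1),len(s),s[:1]); q=s[0] if s else q
print(rel([520,80,330],RP))
E
```

```text
W1 [520  80 330] 4 [array([-0.16,  0.72,  0.14,  1.25, -0.23,  1.87,  1.34])]
W2 [620.8 334.5 284.2] 4 [array([-0.23,  1.08, -0.57,  0.67, -0.  ,  1.95,  0.7 ])]
pre [620.8 334.5 194.2] 2 [array([-0.23,  1.16, -0.54,  0.75,  0.02,  1.84,  0.75])]
G [564.4 347.1 125.3] 2 [array([-0.42,  1.08,  0.  ,  1.04, -0.37,  1.62,  1.02])]
lift [554.4 307.1 215.3] 4 [array([-0.55,  0.98,  0.42,  1.08, -0.59,  1.82,  1.22])]
spin [540 172 180] 1 [array([-0.41,  1.04,  0.31,  1.11, -0.3 ,  1.88, -1.61])]
lay [541 172  26] 2 [array([-0.4 ,  1.24,  0.28,  1.1 , -0.31,  1.7 , -1.6 ])]
[ 1.0092  0.1876 -0.4386  0.3006  0.3757 -0.8226]
```

Call:
move_arm --rows "0.2 0.05 -0.2 0.03 0.038 -0.082 0;0.4 0.1 -0.43 0.07 0.09 -0.2 -0.5;0.6 0.15 -0.43 0.3006 0.3757 -0.8226 -1;0.8 0.18 -0.43 0.3006 0.3757 -0.8226 -1;0.98 0.1876 -0.43 0.3006 0.3757 -0.8226 -1;0.98 0.1876 -0.43 0.3006 0.3757 -0.8226 -1;0.98 0.1876 -0.43 0.3006 0.3757 -0.8226 -1;0.98 0.1876 -0.43 0.3006 0.3757 -0.8226 -1;0.98 0.1876 -0.43 0.3006 0.3757 -0.8226 -1;0.98 0.1876 -0.43 0.3006 0.3757 -0.8226 -1;0.98 0.1876 -0.43 0.3006 0.3757 -0.8226 -1;0.98 0.1876 -0.43 0.3006 0.3757 -0.8226 -1"

```text
clock: 7.17
eef_pos: [519.4, 71.0, 324.2]
tool_rot: [3.14, -0.707, 2.928]
force: [0.3, 0.4, -0.7]
width: 85.3
gripper_force: 0.0
```

Run:
```python
from p import *
print(rel(GP-90*zp+[0,0,90],RP),read_state()['qpos'].round(2),read_state()['width'])
```

```text
[-0.1958  0.9298  0.0096 -0.0011 -0.0059  0.0029] [-0.    0.76 -0.14  1.24 -0.13  1.81  1.23] 85.31049966409157
```

Call:
move_arm --rows "-0.1958 0.9298 0.0096 0 -0.006 0.003 -1;-0.1958 0.9298 0.0096 0 -0.006 0.003 -1;-0.1958 0.9298 0.0096 0 -0.006 0.003 -1;-0.1958 0.9298 0.0096 0 -0.006 0.003 -1;-0.1958 0.9298 0.0096 0 -0.006 0.003 -1;-0.1958 0.9298 0.0096 0 -0.006 0.003 -1;-0.1958 0.9298 0.0096 0 -0.006 0.003 -1;-0.1958 0.9298 0.0096 0 -0.006 0.003 -1;-0.1958 0.9298 0.0096 0 -0.006 0.003 -1;-0.1958 0.9298 0.0096 0 -0.006 0.003 -1"

```text
clock: 8.0
eef_pos: [618.0, 333.5, 281.8]
tool_rot: [-3.141, -0.693, 2.917]
force: [0.7, -0.3, 0.6]
width: 85.3
gripper_force: 0.0
```

Run:
```python
from p import *
print(rel(GP-90*zp+[0,0,0],RP),rel(GP-40*zp,RP),read_state()['qpos'].round(2))
cam('side','s3.png')
```

```text
[-0.193   0.0054  0.2192  0.0015  0.0034 -0.0025] [-0.1921  0.005   0.3859  0.0015  0.0034 -0.0025] [-0.26  1.11 -0.45  0.61 -0.08  1.98  0.76]
```

View pics/s3.png

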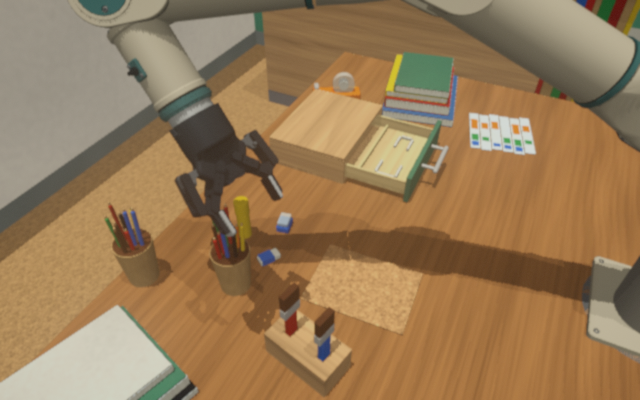

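The side view shows the drawer open, with the white-walled compartment at (400,145). The gripper is above and behind the stand around (235,185), and both brushes still stand at (290,310) and (325,335).

Call:
move_arm --rows "-0.193 0.0054 0.2192 0 0.003 -0.002 -1;-0.193 0.0054 0.2192 0 0.003 -0.002 -1;-0.193 0.0054 0.2192 0 0.003 -0.002 -1;-0.1925 0.0052 0.3 0 0.003 -0.002 -1;-0.192 0.005 0.3859 0 0.003 -0.002 -1;-0.192 0.005 0.3859 0 0.003 -0.002 -1"

```text
clock: 8.55
eef_pos: [586.4, 340.5, 156.8]
tool_rot: [-3.138, -0.7, 2.919]
force: [-0.0, -0.1, -1.0]
width: 85.0
gripper_force: 0.0
```

Run:
```python
from p import *
print(rel(GP,RP),read_state()['qpos'].round(2))
s=cam('side');t=cam('top')
cv2.imwrite('pics/c3.png',np.hstack([cv2.resize(k,(400,400),interpolation=2) for k in(s['img'][230:370,220:360],t['img'][150:290,150:290])])[...,::-1])
```

```text
[-0.0093  0.0058  0.1294 -0.0014 -0.0015 -0.0014] [-0.24  1.15 -0.44  0.88 -0.06  1.69  0.82]
```

View pics/c3.png

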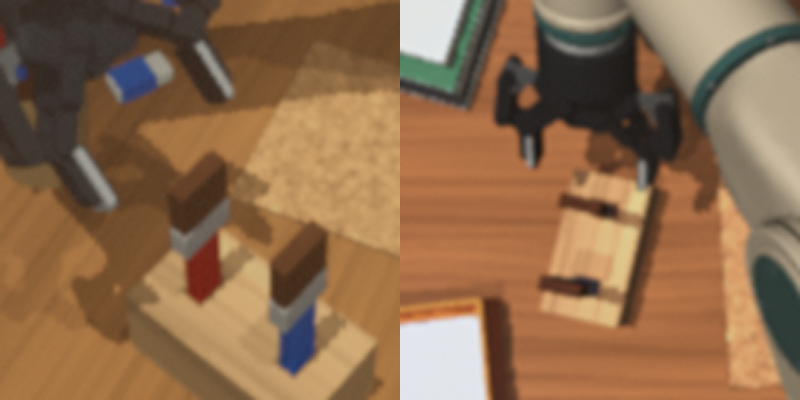

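The fingertips at (532,165) and (645,185) in the top half of the crop straddle the red brush head at about (580,205) symmetrically, so I go in and grip.

Call:
move_arm --rows "-0.0093 0.0058 0.06 0 0 0 -1;-0.0093 0.0058 0.11 0 0 0 -1;-0.0093 0.0058 0.1294 0 0 0 -1;-0.0093 0.0058 0.1294 0 0 0 -1;-0.0093 0.0058 0.1294 0 0 0 0.3;-0.0093 0.0058 0.1294 0 0 0 0.6;-0.0093 0.0058 0.1294 0 0 0 1;-0.0093 0.0058 0.1294 0 0 0 1;-0.0093 0.0058 0.1294 0 0 0 1;-0.0093 0.0058 0.1294 0 0 0 1;-0.0093 0.0058 0.1294 0 0 0 1"

```text
clock: 9.57
eef_pos: [569.1, 348.6, 127.4]
tool_rot: [3.138, -0.693, 2.921]
force: [0.6, -2.1, 4.8]
width: 34.6
gripper_force: 60.8
```

Run:
```python
from p import *
e=read_state();print(e['force'],e['width'])
p=e['eef_pos']
print(rel(p+[0,0,80]),rel([560,255,225],RP))
cam('side','s4.png')
```

```text
[ 0.62423358 -2.0618891   4.78255851] 34.562762798167036
[ 0.1704  0.0008 -0.2051  0.      0.      0.    ] [ 0.1781 -0.3102 -0.2761  0.0027  0.0032 -0.0004]
```

Call:
move_arm --rows "0.03 0 -0.035 0 0 0 1;0.08 0 -0.09 0 0 0 1;0.13 0 -0.15 0 0 0 1;0.1704 0 -0.2051 0 0 0 1;0.1704 0 -0.2051 0 0 0 1;0.175 -0.1 -0.24 0 0 0 1;0.18 -0.2 -0.276 0 0 0 1;0.18 -0.31 -0.276 0 0 0 1;0.18 -0.42 -0.276 0 0 0 1;0.18 -0.5 -0.276 0 0 0 1;0.18 -0.5 -0.276 0 0 0 1"

```text
clock: 10.53
eef_pos: [547.3, 192.3, 223.8]
tool_rot: [-3.135, -0.692, 2.908]
force: [1.5, -1.6, -1.0]
width: 34.4
gripper_force: 60.5
```

Run:
```python
from p import *
e=read_state();print(e['force'],e['width'],e['qpos'].round(2))
print(rel([541,172,180],RL))
```

```text
[ 1.45102825 -1.57746954 -0.99279467] 34.39214603247642 [-0.02  0.94 -0.45  1.19 -0.03  1.64  0.94]
[-0.0894 -0.0699  0.1159  0.1431 -0.1788  1.8563]
```

Now the half spin about the tool axis, in two calls.

Call:
move_arm --rows "0 0 0 0 0 0.98 1;0 0 0 0 0 0.98 1;0 0 0 0 0 0.98 1;0 0 0 0 0 0.98 1;0 0 0 0 0 0.98 1;0 0 0 0 0 0.98 1;0 0 0 0 0 0.98 1;0 0 0 0 0 0.98 1;0 0 0 0 0 0.98 1;0 0 0 0 0 0.98 1;0 0 0 0 0 0.98 1;0 0 0 0 0 0.98 1"

```text
clock: 11.53
eef_pos: [546.5, 200.3, 224.0]
tool_rot: [-2.449, -0.044, 1.398]
force: [-0.1, -0.3, -0.3]
width: 34.0
gripper_force: 60.4
```

Run:
```python
from p import *
e=read_state();print(e['force'],e['width'],e['qpos'].round(2))
print(rel([541,172,150],RL))
```

```text
[-0.05926487 -0.27520602 -0.30157593] 34.048411569795206 [-0.23  0.91 -0.01  1.2  -0.28  1.67 -0.33]
[-0.1069  0.1533  0.1875 -0.0139 -0.1692  0.9122]
```

Call:
move_arm --rows "0 0 0 -0.0139 -0.1692 0.9122 1;0 0 0 -0.0139 -0.1692 0.9122 1;0 0 0 -0.0139 -0.1692 0.9122 1;0 0 0 -0.0139 -0.1692 0.9122 1;-0.03 0.04 0.05 -0.0139 -0.1692 0.9122 1;-0.06 0.08 0.1 -0.0139 -0.1692 0.9122 1;-0.1069 0.1533 0.1875 -0.0139 -0.1692 0.9122 1;-0.1069 0.1533 0.1875 -0.0139 -0.1692 0.9122 1;-0.1069 0.1533 0.1875 -0.0139 -0.1692 0.9122 1;-0.1069 0.1533 0.1875 -0.0139 -0.1692 0.9122 1;-0.1069 0.1533 0.1875 -0.0139 -0.1692 0.9122 1;-0.1069 0.1533 0.1875 -0.0139 -0.1692 0.9122 1"

```text
clock: 12.53
eef_pos: [541.1, 172.8, 149.3]
tool_rot: [3.141, 0.847, 0.051]
force: [0.6, 0.8, -0.5]
width: 34.7
gripper_force: 60.6
```

Run:
```python
from p import *
e=read_state();print(e['force'],e['width'],e['qpos'].round(2))
print(rel([541,172,60],RL))
s=cam('side');t=cam('top')
cv2.imwrite('pics/c4.png',np.hstack([cv2.resize(k,(400,400),interpolation=2) for k in(s['img'][160:340,250:430],t['img'][150:330,210:390])])[...,::-1])
```

```text
[ 0.59981277  0.78811096 -0.53427735] 34.740974547913865 [-0.43  1.14  0.42  1.08 -0.41  1.85 -1.52]
[2.226e-01 2.400e-03 1.974e-01 1.000e-03 1.000e-04 6.000e-04]
```

View pics/c4.png

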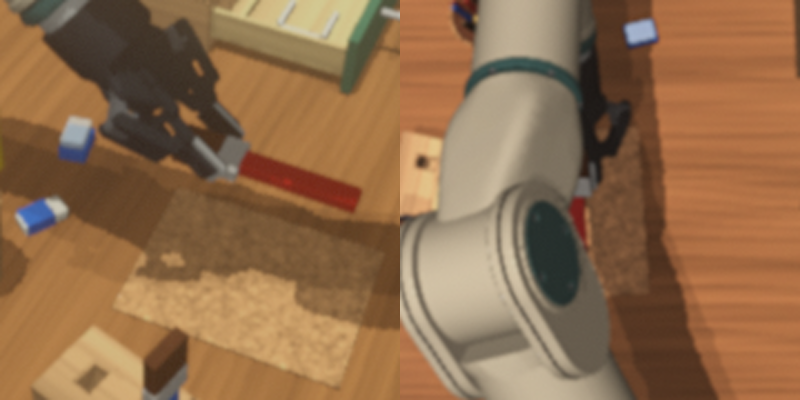

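The crop shows the brush held level above the mat: ferrule at (235,155), red handle to (360,195). The blue brush still stands. Lowering.

Call:
move_arm --rows "0.07 0 0.06 0 0 0 1;0.14 0 0.125 0 0 0 1;0.2 0 0.177 0 0 0 1;0.25 0.002 0.22 0 0 0 1;0.28 0.002 0.248 0 0 0 1;0.29 0.002 0.257 0 0 0 1;0.29 0.002 0.257 0 0 0 1;0.29 0.002 0.257 0 0 0 1"

```text
clock: 13.3
eef_pos: [542.0, 171.5, 35.0]
tool_rot: [-3.135, 0.844, 0.06]
force: [-1.1, -0.6, -0.7]
width: 34.9
gripper_force: 60.6
```

Run:
```python
from p import *
e=read_state();print(e['force'],e['width'],e['eef_pos'])
print(rel([541,172,24],RL))
```

```text
[-1.10737394 -0.55617172 -0.6969946 ] 34.86927640683622 [541.99727679 171.4769828   34.99184987]
[ 0.0252 -0.0018  0.0268  0.0004 -0.0016  0.004 ]
```

Call:
move_arm --rows "0.012 0 0.013 0 0 0.003 1;0.02 0 0.021 0 0 0.003 1;0.025 -0.0018 0.0265 0 0 0.003 1;0.025 -0.0018 0.0265 0 0 0.003 1"

```text
clock: 13.63
eef_pos: [540.4, 172.1, 23.0]
tool_rot: [-3.141, 0.845, 0.051]
force: [-1.3, -0.2, -0.7]
width: 34.5
gripper_force: 60.6
```

Call:
move_arm --rows "0.005 0 0.005 0 0 0 1;0.009 0 0.01 0 0 0 1;0.009 0 0.01 0 0 0 1"

```text
clock: 13.88
eef_pos: [540.0, 171.8, 19.4]
tool_rot: [-3.141, 0.846, 0.051]
force: [1.6, 0.1, 2.2]
width: 34.7
gripper_force: 60.5
```

Call:
move_arm --rows "0 0 0 0 0 0 0;0 0 0 0 0 0 -0.6;0 0 0 0 0 0 -0.6;0 0 0 0 0 0 -0.6;0 0 0 0 0 0 -0.6;0 0 -0.06 0 0 0 -0.6;0 0 -0.15 0 0 0 -0.6;0 0 -0.28 0 0 0 -0.6;0 0 -0.4 0 0 0 -0.6;0 0 -0.5 0 0 0 -0.6;0 0 -0.5 0 0 0 -0.6"

```text
clock: 14.8
eef_pos: [626.4, 174.0, 107.7]
tool_rot: [-3.139, 0.823, 0.049]
force: [-1.3, -0.7, -0.9]
width: 68.0
gripper_force: 0.0
```

Run:
```python
from p import *
e=read_state();print(e['force'],e['width'],e['eef_pos'],e['qpos'].round(2))
print(rel([500,0,250],down(np.pi/2+.1)))
s=cam('side');t=cam('top')
cv2.imwrite('pics/c5.png',np.hstack([cv2.resize(k,(400,400),interpolation=2) for k in(s['img'][180:340,280:440],t['img'][150:310,210:370])])[...,::-1])
```

```text
[-1.34125042 -0.69022828 -0.90249707] 68.03891572611157 [626.4275369  173.99929174 107.66570739] [-0.2   1.3  -0.16  0.66 -0.04  1.98 -1.83]
[-0.6533  0.5588  0.0052 -0.4234  0.4002 -0.9689]
```

View pics/c5.png

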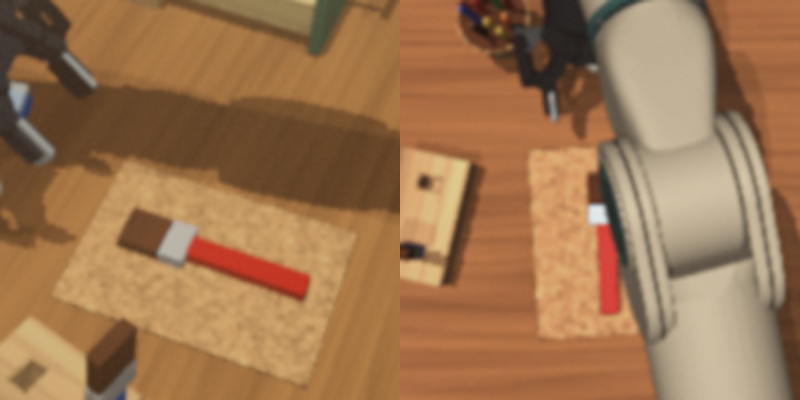

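The brush lies flat on the mat. In the side half of the crop its tip is at (120,230), the ferrule at (178,243) and the butt at (307,285), and the gripper is clear. Next I measure its exact pose and turn the tool straight down.

```bash
cat > br.py <<'E'
from p import *
def brush(c,box,z):
    h=cv2.cvtColor(c['img'],cv2.COLOR_RGB2HSV).astype(int)
    m=((h[...,0]<7)|(h[...,0]>172))&(h[...,1]>170)
    b=blobs(m,box,20)[0].reshape(-1,2)
    W=np.array([onz(c,u,v,z)[:2] for u,v in b],np.float32)
    return cv2.minAreaRect(W)
E
python3 - <<'E'
from br import *
s=cam('side')
print(brush(s,(320,260,430,320),15))
print(rel([500,172,150],down(0.05)))
E
```

```text
((470.1438293457031, 170.21746826171875), (92.06645965576172, 21.760753631591797), 2.276827812194824)
[-3.857e-01 -1.210e-02  2.249e-01 -7.500e-03  5.197e-01  1.000e-04]
```

Call:
move_arm --rows "-0.1 0 -0.1 0 0.05 0 -0.6;-0.2 0 -0.05 0 0.2 0 -0.6;-0.3 -0.01 0.1 0 0.52 0 -0.6;-0.3857 -0.012 0.22 0 0.52 0 -0.4;-0.3857 -0.012 0.22 0 0.52 0 -0.2;-0.3857 -0.012 0.22 0 0.52 0 -0.1;-0.3857 -0.012 0.22 0 0.52 0 -0.1;-0.3857 -0.012 0.22 0 0.52 0 -0.1;-0.3857 -0.012 0.22 0 0.52 0 -0.1;-0.3857 -0.012 0.22 0 0.52 0 -0.1"

```text
clock: 15.78
eef_pos: [495.7, 169.2, 149.5]
tool_rot: [-3.141, 0.006, 0.046]
force: [-0.3, 0.6, 0.2]
width: 47.0
gripper_force: 0.0
```

Run:
```python
from br import *
e=read_state();print(e['eef_pos'],e['width'],e['qpos'].round(2))
s=cam('side');t=cam('top')
for c,bx in((s,(320,255,430,320)),(t,(240,190,330,300))):
  try: print(brush(c,bx,15))
  except Exception as x: print(x)
print(rel([498,171,19],down(0.04)))
```

```text
[495.66935989 169.16900666 149.46913442] 47.03880421728923 [-0.32  0.59 -0.09  1.96  0.08  0.61 -1.99]
((469.971923828125, 170.2702178955078), (92.51689910888672, 22.73031997680664), 2.8271284103393555)
list index out of range
[-0.0035 -0.0019  0.434  -0.0012  0.0032  0.0033]
```

Call:
move_arm --rows "-0.0035 -0.0019 0.12 0 0.003 0.003 -0.1;-0.0035 -0.0019 0.24 0 0.003 0.003 -0.1;-0.0035 -0.0019 0.35 0 0.003 0.003 -0.1;-0.0035 -0.0019 0.41 0 0.003 0.003 -0.1;-0.0035 -0.0019 0.427 0 0.003 0.003 -0.1;-0.0035 -0.0019 0.427 0 0.003 0.003 -0.1;-0.0035 -0.0019 0.427 0 0.003 0.003 0.4;-0.0035 -0.0019 0.427 0 0.003 0.003 1;-0.0035 -0.0019 0.427 0 0.003 0.003 1;-0.0035 -0.0019 0.427 0 0.003 0.003 1;-0.0035 -0.0019 0.427 0 0.003 0.003 1"

```text
clock: 16.8
eef_pos: [499.5, 172.8, 22.5]
tool_rot: [-3.137, -0.004, 0.042]
force: [-0.4, -0.8, 7.7]
width: 17.6
gripper_force: 59.5
```

Run:
```python
from br import *
e=read_state();print(e['eef_pos'],e['width'],e['force'])
s=cam('side')
print(brush(s,(320,255,430,320),15))
```

```text
[499.50143403 172.75341731  22.52008077] 17.5816430403399 [-0.41303517 -0.82763836  7.65316977]
((456.6502685546875, 172.25521850585938), (67.29216003417969, 23.31963348388672), 2.856456756591797)
```

Call:
move_arm --rows "0 0 -0.06 0 0 0 1;0 0 -0.16 0 0 0 1;0 0 -0.28 0 0 0 1;0 0 -0.4 0 0 0 1;0 0 -0.5 0 0 0 1;0 0 -0.5 0 0 0 1"

```text
clock: 17.35
eef_pos: [501.5, 173.3, 177.2]
tool_rot: [-3.134, -0.012, 0.042]
force: [0.6, 0.1, -1.3]
width: 17.9
gripper_force: 58.9
```

Run:
```python
from br import *
e=read_state();print(e['eef_pos'],e['width'],e['force'])
s=cam('side');t=cam('top')
h=cv2.cvtColor(t['img'],cv2.COLOR_RGB2HSV).astype(int)
a=t['img'][180:270,380:500];b=s['img'][100:200,340:460]
cv2.imwrite('pics/c6.png',np.hstack([cv2.resize(a,(480,360),interpolation=2),cv2.resize(b,(320,267),interpolation=2) if 0 else cv2.resize(b[:90,:80],(320,360),interpolation=2)])[...,::-1])
for bb in blobs((abs(h[...,0]-68)<18)&(h[...,1]>70),(380,225,500,262))[:1]:
    r=cv2.minAreaRect(bb);print('panel',r,[onz(t,*p,75)[:2] for p in cv2.boxPoints(r)])
w=blobs((h[...,1]<40)&(h[...,2]>190),(385,185,498,235),5)
for k in w:
    r=cv2.minAreaRect(k);print('white',np.round(r[0],1),np.round(r[1],1),onz(t,*r[0],30))
print(proj(t,[574.8,-222.4,30]),[np.round(proj(t,[574.8+dx,-222.4+dy,30]),1) for dx in(-22,22) for dy in(-81,81)])
```

```text
[501.49175641 173.30837333 177.23697415] 17.91161044273122 [ 0.5557689   0.10952251 -1.2680928 ]
panel ((444.494384765625, 241.27516174316406), (3.1240234375, 101.04342651367188), 88.56790161132812) [array([511.8, -92.6]), array([ 514.3, -349.2]), array([ 506.4, -349.1]), array([504. , -92.5])]
white [413.3 210.8] [11.3 26.2] [ 590.6 -152.5   30. ]
white [465.6 219. ] [ 8.8 20.8] [ 566.7 -289.9   30. ]
white [418.5 225. ] [ 2. 17.] [ 552.9 -165.1   30. ]
white [462. 208.] [ 2. 16.] [ 596.  -281.6   30. ]
(np.float64(439.9227806582685), np.float64(216.34149816390638)) [array([470.9, 224.2]), array([409.5, 225.2]), array([470.2, 207.6]), array([409. , 208.4])]
```

View pics/c6.png

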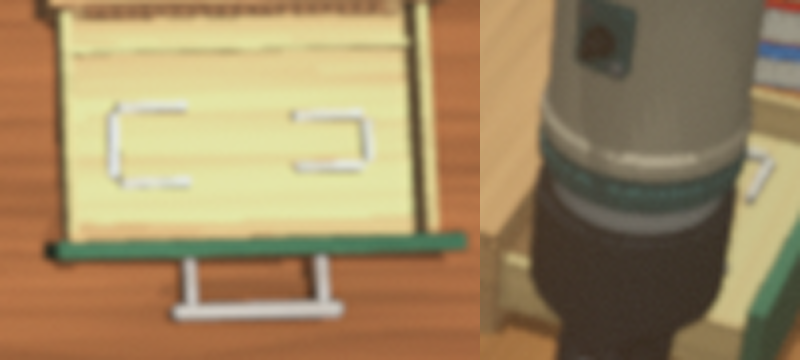

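The top view shows the compartment's walls on crop rows 107 to 183 (pocket) and 116 to 166 (channel), with end walls at columns 114 and 368. Its centre is at pixel (440.2,215.8), agreeing with the prediction to within 2 mm.

Run:
```python
from br import *
t=cam('top'); print(onz(t,440.25,215.8,30))
print(rel([575.5,-221.5,130],down(np.pi/2+.01)))
q=read_state()['qpos'];print(q.round(2),ik(np.array([575.5,-221.5,130]),down(np.pi/2+.01),1,q0=q))
```

```text
[ 576.2 -223.3   30. ]
[ 0.2035  1.3211  0.1324 -0.0014 -0.0026 -0.9794]
[-0.31  0.56 -0.1   1.94  0.08  0.65 -2.  ] []
```

Call:
move_arm --rows "0.1 0.7 0 0 0 -0.97 1;0.1 0.7 0 0 0 -0.97 1;0.1 0.7 0 0 0 -0.97 1;0.1 0.7 0 0 0 -0.97 1;0.1 0.7 0 0 0 -0.97 1;0.1 0.7 0 0 0 -0.97 1;0.1 0.7 0 0 0 -0.97 1;0.1 0.7 0 0 0 -0.97 1;0.1 0.7 0 0 0 -0.97 1;0.1 0.7 0 0 0 -0.97 1;0.1 0.7 0 0 0 -0.97 1;0.1 0.7 0 0 0 -0.97 1"

```text
clock: 18.5
eef_pos: [535.6, -36.5, 168.4]
tool_rot: [-3.139, -0.005, 1.549]
force: [-0.2, -0.3, -0.7]
width: 18.0
gripper_force: 59.0
```

Run:
```python
from br import *
print(read_state()['width'],read_state()['qpos'].round(2),rel([575.5,-221.5,125],down(np.pi/2+.01)))
```

```text
17.953560730538946 [ 0.38  0.63 -0.56  1.9   0.46  0.75 -0.46] [-0.6143  0.1471  0.1411 -0.0018 -0.0032 -0.0204]
```

Call:
move_arm --rows "-0.13 0.03 0 0 0 -0.02 1;-0.26 0.06 0.02 0 0 -0.02 1;-0.4 0.1 0.04 0 0 -0.02 1;-0.53 0.13 0.08 0 0 -0.02 1;-0.6143 0.1471 0.14 -0.002 -0.003 -0.02 1;-0.6143 0.1471 0.14 -0.002 -0.003 -0.02 1;-0.6143 0.1471 0.14 -0.002 -0.003 -0.02 1;-0.6143 0.1471 0.14 -0.002 -0.003 -0.02 1"

```text
clock: 19.17
eef_pos: [575.0, -220.2, 126.0]
tool_rot: [3.14, -0.002, 1.575]
force: [-0.9, 1.1, -0.7]
width: 17.8
gripper_force: 59.0
```

Run:
```python
from br import *
e=read_state();print(e['eef_pos'],e['tool_rot'],rel([575.5,-221.5,60],down(np.pi/2+.01)))
t=cam('top');s=cam('side')
a=t['img'][160:270,370:510];b=s['img'][80:200,330:470]
cv2.imwrite('pics/c7.png',np.hstack([cv2.resize(a,(420,330),interpolation=2),cv2.resize(b[:110],(380,330),interpolation=2)])[...,::-1])
```

```text
[ 574.95942881 -220.22012314  125.99104879] [ 3.13991151e+00 -2.33437584e-03  1.57461513e+00] [-0.0048  0.0014  0.22    0.0011 -0.0015 -0.0039]
```

View pics/c7.png

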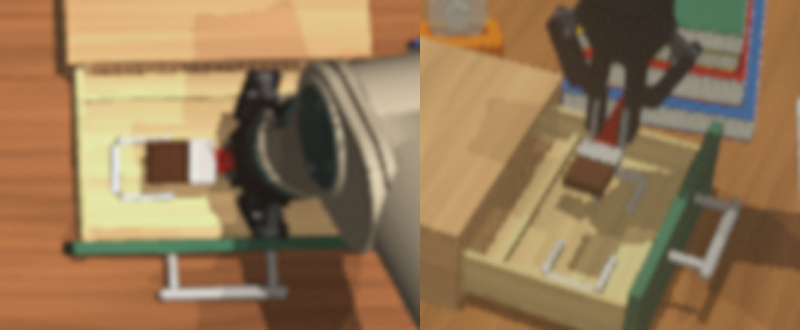

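Run:
```python
from br import *
t=cam('top')
print('tip',onz(t,370+146/3,160+162/3,119),'ferr',onz(t,370+202/3,160+162/3,119))
```

```text
tip [ 576.6 -148.5  119. ] ferr [ 576.  -194.4  119. ]
```

Call:
move_arm --rows "-0.0045 0.0014 0.08 0.001 -0.001 -0.004 1;-0.0045 0.0014 0.16 0.001 -0.001 -0.004 1;-0.0045 0.0014 0.21 0.001 -0.001 -0.004 1;-0.0045 0.0014 0.22 0.001 -0.001 -0.004 1;-0.0045 0.0014 0.22 0.001 -0.001 -0.004 1"

```text
clock: 19.73
eef_pos: [576.3, -221.9, 61.2]
tool_rot: [3.14, 0.001, 1.582]
force: [-0.2, -0.2, -0.4]
width: 17.7
gripper_force: 59.0
```

Call:
move_arm --rows "0 0 0.025 0 0 0 1;0 0 0.045 0 0 0 1;0 0 0.058 0 0 0 1;0 0 0.065 0 0 0 1;0 0 0.065 0 0 0 1;0 0 0.065 0 0 0 1"

```text
clock: 20.23
eef_pos: [576.7, -223.4, 42.3]
tool_rot: [3.139, 0.002, 1.58]
force: [-0.5, -0.2, -0.6]
width: 17.9
gripper_force: 59.0
```

Call:
move_arm --rows "0 0 0.005 0 0 0 1;-0.004 0 0.01 0 0 0 1;-0.004 0 0.01 0 0 0 1"

```text
clock: 20.48
eef_pos: [577.3, -223.5, 40.6]
tool_rot: [3.138, 0.001, 1.58]
force: [-2.1, 2.8, 8.9]
width: 18.0
gripper_force: 60.0
```

Call:
move_arm --rows "0 0 0 0 0 0 0.4;0 0 0 0 0 0 0.2;0 0 0 0 0 0 0.2;0 0 0 0 0 0 0.2;0 0 -0.03 0 0 0 0.2;0 0 -0.1 0 0 0 0.2;0 0 -0.2 0 0 0 0.2;0 0 -0.3 0 0 0 0.2;0 0 -0.42 0 0 0 0.2;0 0 -0.5 0 0 0 0.2;0 0 -0.5 0 0 0 0.2"

```text
clock: 21.4
eef_pos: [579.7, -224.6, 195.5]
tool_rot: [3.129, 0.005, 1.58]
force: [1.3, 0.1, 0.5]
width: 34.2
gripper_force: 0.0
```

Call:
move_arm --rows "0.14 0 -0.02 0 0 0 0.2;0.28 0 -0.04 0 0 0 0.2;0.42 0 -0.06 0 0 0 0.2;0.56 0 -0.08 0 0 0 0.2;0.7 0 -0.1 0 0 0 0.2;0.84 0 -0.1 0 0 0 0.2;0.84 0 -0.1 0 0 0 0.2;0.84 0 -0.1 0 0 0 0.2"

```text
clock: 22.07
eef_pos: [573.4, 32.3, 219.1]
tool_rot: [3.138, 0.0, 1.587]
force: [0.1, -0.6, -0.2]
width: 33.9
gripper_force: 0.0
```

Run:
```python
from br import *
e=read_state();print(e['eef_pos'],e['force'])
t=cam('top');s=cam('side')
for c,bx in((t,(400,195,480,235)),(s,(350,110,440,200))):
  try: print(brush(c,bx,33))
  except Exception as x: print(x)
a=t['img'][180:270,380:500];b=s['img'][110:200,345:465]
cv2.imwrite('pics/c8.png',np.hstack([cv2.resize(k,(400,300),interpolation=2) for k in(a,b)])[...,::-1])
```

```text
[573.43123749  32.31485674 219.11444039] [ 0.09678884 -0.63269181 -0.19190096]
((580.6727294921875, -254.99478149414062), (15.490283966064453, 87.85406494140625), 1.9488741159439087)
((576.645751953125, -255.43856811523438), (17.276376724243164, 82.09136199951172), 0.36414834856987)
```

View pics/c8.png

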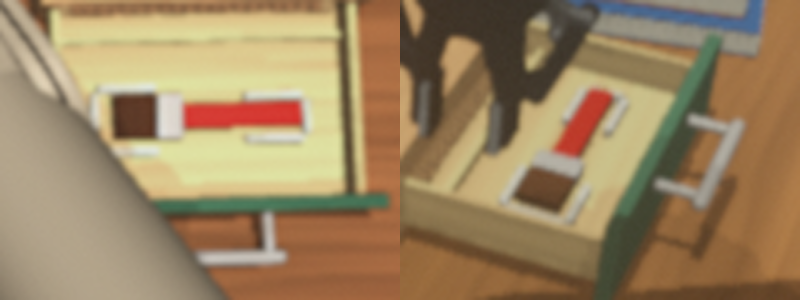

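The brush lies flat inside the white walls. In the crop its head is at (135,115) in the wide pocket and its butt at (300,113), just short of the end wall. The drawer is still open and the gripper is clear, so I hand it in.

```bash
python3 -c "
from cell import *
print(finish_job())"
```

```text
the job is handed in; nothing more can be done
None
```

I opened the drawer to its stop, laid the brush flat on the mat and let it go, then placed it in the compartment with its head in the wide end, released. I handed the job in at about 22 s; no verdict came back, but the final pictures show it lying as required.

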